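Bring the dial gauge down by one turn of the stand's hand wheel

TASK

Bring the dial gauge down onto the turned flange: with a fingertip, push the hand wheel on top of the measuring stand round by its upright red handle, clockwise as seen from above, through exactly one full turn, so that the handle stops where it started. Push only on the handle and do not grip it; leave the flange and the loose gauges and caliper where they are, and finish clear of everything.

Things in the scene. Friction and masses are not known exactly. Their poses are not given: they have to be found in the camera images.
- wheel (a joint): Angle of the hand wheel in rad. It grows as the wheel turns clockwise seen from above; one turn is 6.283. It starts anywhere from -2.5 to 2.5 and can turn well beyond one turn. At 0 the handle lies straight away from the gauge. About 2.3 N on the handle turn it; it stays where it is left, without coasting or springing back. Clockwise lowers the gauge by 5 mm a turn.
- wheel_axis (a point): Centre of the black three-spoked hand wheel that lies level on top of the stand: on its vertical axis, at mid-thickness of the rim (125 mm across, 12 mm thick), 266 mm above the table. It stays put during the job; x points away from the gauge, z up. The rim's top is 6 mm higher, the hub's top 7 mm higher.
- handle_mid (a point): Middle of the upright red handle, a slim barrel 20 mm across and 58 mm tall that spins freely on its own pin. It stands on the wheel at a spoke's end, its axis 52 mm from the wheel's, and travels with the wheel. This point is 37 mm above wheel_axis; the barrel reaches 29 mm below and above it. The space above the rim all round the handle is free.
- handle_top (a point): Top end of the red handle, 66 mm above wheel_axis, on the handle's own axis; z up.
- handle: The red handle itself; origin on its own axis at its foot, 8 mm above wheel_axis and 52 mm from the wheel's axis. It spins freely about its own axis.
- wheel_rim: Black rim and three spokes of the hand wheel, turning with it; origin on the wheel's axis at mid-thickness (as wheel_axis). The handle stands out from its centre along its x axis.
- stand: The measuring stand, fixed to the table: granite base 220 x 160 x 40 mm, two steel columns, lead screw and top bridge (top at 240 mm). Origin on the table below the wheel's axis; the base reaches from 160 mm towards -x (the gauge side) to 60 mm towards +x, and 80 mm either way in y.
- plunger: Steel measuring plunger of the dial gauge, 5 mm across, pointing down from the gauge; origin at its round tip, 88 mm from the wheel's axis on the gauge side. It hangs 0.5 to 4.5 mm above the flange at the start and, once on the flange, springs in by up to 10 mm with about 1 N.
- flange: Turned aluminium work piece, loose, standing on the stand's base under the gauge: stepped disc 110 mm across and 60 mm tall, 1.2 kg; origin at the centre of its underside.
- ring_gauge: Loose steel ring gauge lying beside the stand, 64 mm outside, 30 mm bore, 22 mm tall; origin at the centre of its underside.
- plug_gauge: Loose plug gauge standing beside the stand: steel ends, blue grip, 28 mm across, 86 mm tall; origin at the centre of its underside.
- caliper: Loose digital caliper lying on the other side of the stand, 235 mm long along its x, 12 mm tall; origin under the middle of its beam.
Not all that is in view belongs to the job. Of the things that look like the flange, the middle-sized one is meant.

How it is judged (in metres and radians):
At the end, for the whole second after the job is handed in: The wheel stands still exactly one turn clockwise from its start (the handle within 8.5 mm of its starting place, that is about 9 degrees), the gauge's plunger rests on the flange, and the flange and the loose gauges are where they were (distance of handle_mid from where it was at the start of the episode below 0.0085 m and value of joint wheel between 3.58 and 8.98 rad and velocity of joint wheel between -0.05 and 0.05 rad/s and contact force between plunger and flange above 0.2 N and distance of flange from where it was at the start of the episode below 0.006 m and distance of each of ring_gauge, plug_gauge, caliper from where it was at the start of the episode below 0.012 m); the robot touches nothing.
It fails at once if the handle is gripped between the fingers (contact while the grasp point lies inside the handle) (horizontal distance between the grasp point and handle_mid below 0.011 m and z of the grasp point in the frame of handle_top below 0.014 m and contact force between the fingers and handle above 0.3 N).
It fails at once if the wheel is pushed or gripped by its rim or spokes instead of the handle (contact force between anything else and wheel_rim above 2 N).
It fails at once if the flange is shifted or lifted (distance of flange from where it was at the start of the episode above 0.006 m).
It fails at once if a loose gauge or the caliper is moved or lifted (distance of any of ring_gauge, plug_gauge, caliper from where it was at the start of the episode above 0.012 m).
It also fails if it takes over 58 s, if anything falls off the work surface, if the arm or the gripper's body presses on something with over 40 N, if the wrist force passes 120 N, or if a joint passes its speed limit or range.

ROBOT

A 6-joint arm with a two-finger parallel gripper is mounted at the origin on the work surface. World frame = base frame: x ahead of the robot, y to its left, z up, the work surface at z = 0. Lengths are in mm, angles in degrees, forces in N, time in s.
With the tool pointing down it reaches from about 350 to 950 mm from the base axis. Payload 17.4 kg.
Tool frame: the origin (TCP) lies between the finger pads; the fingertips stand 22 mm ahead of it and the grasp point (between the pads) lies 3 mm ahead of it; z points along the fingers, y is the direction in which the jaws open and shut (so a half turn about z gives the same grasp; the last joint's range is limited). The gripper opens to 93 mm and grips with 3 to 60 N. Pads are 15 mm wide; open, the fingers measure 128 mm over their backs; the gripper's body (75 mm by 188 mm) begins 65 mm behind the grasp point.
Start: joints at [-65.42, 6.646, 82.598, -0, 90.757, -2.166], TCP at [303.763, -602.794, 240.646] pointing down, gripper open.
Joint ranges: [-162.19, 162.19], [-47.58, 125.68], [4.15, 143.07], [-65.23, 245.23], [0.69, 171.88], [-170.13, 170.13]. Speed limits (degrees/s): [108.29, 108.29, 127.2, 180, 180, 180].

INTERFACE

Orientations are given as a 3x3 rotation matrix whose columns are the frame's x, y, z axes.
In Python, from plant import manip, get_image, camera_params, masks_of, pinpoint gives the robot as it stands.
- The arm moves only by the tool servo_tool, never from a script. Its arguments are lists of equal length, an entry for each row: "rot": the turn, a rotation vector about the tool's x, y, z scaled (see below), a list of three; "xyz": the shift along the tool's x, y, z scaled (see below), a list of three; "grip": the closure, from -1 (fully open) to 1 (shut), so that 0 is half open. A call has 1 to 10 rows; each row is the pose to reach, as a shift and turn from the pose commanded when the call began, along the tool's axes at that moment; what a row does not reach only later rows make up. The controller multiplies each number of a shift by 0.1 m and each number of a turn by 45 degrees. A row lasts 1/10 s, in which the tool goes at most 50 mm and 8.59 degrees, less where a joint would pass 70% of its speed; a pose out of reach is approached as far as the arm can. A call with a number of a shift or a turn outside -1 to 1 is refused whole. A call with a gripper value outside its range is refused whole. The fingers move at their own pace and stop on an object; "newtons" is the grip in N (left out, the last holds). Time passes only in rows, so rows that repeat a pose let the fingers close. It gives the time, the measured TCP pose, the force and the opening at its end, in the units of the state.
- manip.observe(): the state, without advancing time (a new reading comes with each control period).
- get_image(name): name is "side" or "top"; returns (picture, depth): 384x512x3 uint8, red, green, blue; 384x512 float32, mm along the optical axis (not along the pixel's ray), 0 where there is no reading.
- camera_params(name): a dict with "mtx" (3x3 intrinsics, pixels), "k1" (the pictures are not rectified: a ray, as slopes to the right and down, at radius r is drawn at 1 + k1 r^2 times it, then the intrinsics apply), "R" (3x3) and "t" (3): a world point X has camera coordinates R X + t. Camera axes: x right, y down, z forward; pixel columns grow to the right and rows downward; lengths in mm; the calibration is good to about 2 mm. A picture is of the moment at which its call begins. camera_params takes no time and is no camera call.
- manip.sign_off(): hands the job in, once; it reports no verdict.
Trained networks look in the newest picture that a camera, given by its name, has taken for a name from the list of things; names that differ only in an ending like _2 or _b are one class to them, and where a whole thing is asked for, a point or a joint stands for the part that bears it (a point fixed in the world has none). Each returns a list of dicts, best first, with "conf" (0 to 1); they miss things now and then, are a little off and sometimes report something else, mostly with a low value. They report only what shows in the picture. A call takes as long as a camera call. They do not tell look-alikes from the thing itself.
- masks_of(name, camera): "mask" (384x512 bool, what is visible of it) and "rect" ([left, top, width, height] in pixels, round what is visible of it).
- pinpoint(name, camera): "point" ([column, row] in pixels: a listed point, or the origin of a listed thing).
The state is a dict: "clock": time; "joint_positions": joint angles; "qvel": joint speeds; "joint_efforts": joint torques, N m; "position": TCP position; "orientation": TCP orientation; "ft_force": force on the tool from outside, world axes, zero at the start; "ft_torque": the same for the moment, N m; "finger_gap": finger opening in mm.
Only numpy, scipy, OpenCV 4.12 (cv2) and the standard library are available. Lean on these libraries where they do the work, as an engineer would, in place of code of your own. Each camera call takes 0.05 s, during which the arm holds its last target. There are 200 camera calls.

## Working session

There is one attempt and no reset: what is moved stays moved. The work goes in short steps, Python scripts to look and compute and a tool call to move; the robot and the scene stay as the last step left them, time stands still between calls to the robot, and variables do not carry over. Pictures are saved under pics/ and viewed, about 8 in all and at most 12, crops included, and the job is handed in when it is done.

Besides the shell and the picture viewer there is one more tool, called after ">>>" in YAML: its name, and indented under it one key for each argument. servo_tool: Moves the arm, as the interface text tells. Its arguments: {"type":"object","properties":{"rot":{"type":"array"},"xyz":{"type":"array"},"grip":{"type":"array"},"newtons":{"type":"number"}},"required":["rot","xyz","grip"]}

```bash
mkdir -p pics; cat > h.py <<'E'
import numpy as np, cv2
from plant import manip, get_image, camera_params, masks_of, pinpoint
def ray(cam,p):
    c=camera_params(cam);K=np.array(c["mtx"],float);k=c["k1"]
    d=(np.array(p)-K[:2,2])/[K[0,0],K[1,1]];u=d.copy()
    for _ in range(20): u=d/(1+k*(u@u))
    R=np.array(c["R"],float);t=np.array(c["t"],float)
    return -R.T@t, R.T@np.array([u[0],u[1],1.])
def atz(cam,p,z):
    o,d=ray(cam,p);return o+d*(z-o[2])/d[2]
def atdepth(cam,p,dep):
    o,d=ray(cam,p);return o+d*dep
def proj(cam,X):
    c=camera_params(cam);K=np.array(c["mtx"],float);x=np.array(c["R"])@X+np.array(c["t"]).ravel();u=x[:2]/x[2]
    u=u*(1+c["k1"]*(u@u));return u*[K[0,0],K[1,1]]+K[:2,2]
E
python3 - <<'E'
from h import *
np.set_printoptions(precision=1,suppress=True)
ims=[]
for cam in("side","top"):
    im,d=get_image(cam);np.save(f"{cam}0.npy",d);cv2.imwrite(f"pics/{cam}0.png",im[:,:,::-1])
    print(cam,ray(cam,(256,192)))
    for n,z in(("wheel_axis",266),("handle_mid",303),("handle_top",332),("plunger",None),("flange",40)):
        for q in pinpoint(n,cam)[:3]:
            print(n,np.array(q["point"]),round(q["conf"],2),atz(cam,q["point"],z) if z else "")
print(manip.observe())
E
```

```text
side (array([-62.2, 788.1, 905.9]), array([ 0.5, -0.7, -0.5]))
wheel_axis [268.5 195.6] 0.84 [511.5 -36.1 266. ]
wheel_axis [266.  272.3] 0.63 [345.3 206.6 266. ]
handle_mid [252.6 189.1] 0.95 [527.8  10.7 303. ]
handle_top [248.  183.9] 0.58 [522.9  35.6 332. ]
flange [279.9 244.2] 0.93 [ 528.5 -125.5   40. ]
flange [334.5 214.9] 0.86 [ 470.4 -361.1   40. ]
flange [307.7 232.6] 0.85 [ 491.3 -225.2   40. ]
top (array([ 359.7, -105.1, 1383.7]), array([ 0.2, -0. , -1. ]))
wheel_axis [225.6 203.4] 0.97 [508.6 -35.6 266. ]
wheel_axis [254.1 208.9] 0.55 [ 495.5 -108.7  266. ]
handle_mid [256.2 210.8] 0.73 [ 486.4 -113.9  303. ]
handle_mid [197.6 198.2] 0.72 [515.5  31.9 303. ]
handle_top [200.  195.5] 0.79 [518.   22.7 332. ]
plunger [223.1 204.8] 0.7 
flange [253.2 211.3] 0.9 [ 515.5 -106.8   40. ]
flange [221.8 261.5] 0.67 [362.1 -14.6  40. ]
flange [347.8 222.9] 0.63 [ 484.2 -397.3   40. ]
{'clock': 0.6, 'joint_positions': array([-65.4,   6.6,  82.6,  -0. ,  90.8,  -2.2]), 'qvel': array([-0.1, -0. , -0.1,  0. , -0.1,  0. ]), 'joint_efforts': array([ -0. , -72.1, -62.3,   0.1,   0. ,  -0. ]), 'position': array([ 303.7, -602.8,  240.7]), 'orientation': array([[ 0.9,  0.5, -0. ],
       [ 0.5, -0.9, -0. ],
       [-0. ,  0. , -1. ]]), 'ft_force': array([ 0.1,  0.8, -0.4]), 'ft_torque': array([-0. ,  0. , -0.1]), 'finger_gap': 92.91250895665635}
```

View pics/side0.png

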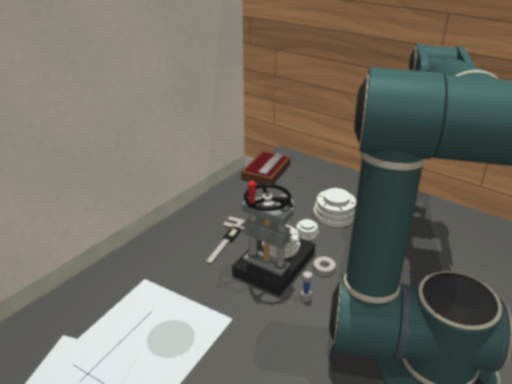

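View pics/top0.png

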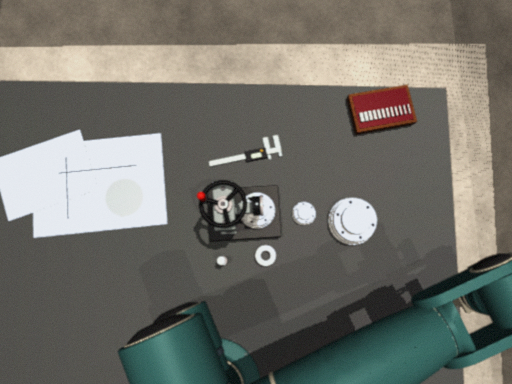

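Flange look-alikes in the top view are (257,210) under the gauge, a small one at (303,212) and a large one at (353,221). The one in the stand is the middle-sized one. The red handle is at about (200,196), left of the wheel, and the gauge is to the right (-y). I'll refine the wheel and handle positions and check with an enlarged crop.

```bash
python3 - <<'E'
from h import *
np.set_printoptions(precision=1,suppress=True)
for cam in("top","side"):
    im=cv2.imread(f"pics/{cam}0.png")[:,:,::-1].astype(int);d=np.load(f"{cam}0.npy")
    m=(im[...,0]>110)&(im[...,1]<60)&(im[...,2]<60)
    m[:, :150]=0
    m[:,320:]=0; m[:175 if cam=="top" else 178]=0
    n,l,s,c=cv2.connectedComponentsWithStats(m.astype(np.uint8))
    for i in range(1,n):
        if s[i,4]>5:
            dd=d[l==i];P=np.array([atdepth(cam,(x,y),d[y,x]) for y,x in zip(*np.where(l==i))])
            print(cam,s[i],c[i],np.median(P,0),P.min(0),P.max(0))
    k=masks_of("wheel_rim",cam)
    for q in k[:2]:
        M=q["mask"];ys,xs=np.where(M&(d>0));P=np.array([atdepth(cam,(x,y),d[y,x]) for x,y in zip(xs,ys)])
        P=P[abs(P[:,2]-270)<12]
        (cx,cy),r=cv2.minEnclosingCircle(P[:,:2].astype(np.float32)) if len(P) else ((0,0),0)
        print("rim",q["conf"],q["rect"],len(P),cx,cy,r, P.mean(0),np.percentile(P,2,0),np.percentile(P,98,0))
    k=masks_of("stand",cam)
    for q in k[:1]:
        M=q["mask"];ys,xs=np.where(M&(d>0));P=np.array([atdepth(cam,(x,y),d[y,x]) for x,y in zip(xs,ys)])
        P=P[abs(P[:,2]-40)<6]; print("base",cv2.minAreaRect(P[:,:2].astype(np.float32)))
im=cv2.imread("pics/top0.png")[130:300,160:400];cv2.imwrite("pics/crop1.png",cv2.resize(im,None,fx=3.3,fy=3.3,interpolation=3))
E
```

```text
top [197 192   8   8  51] [200.4 195.2] [519.3  22.9 328.8] [510.6  14.3 271.1] [536.3  30.7 333.9]
rim 0.74 [198.5, 182.0, 50.3, 48.0] 761 508.08966064453125 -26.484716415405273 62.20029830932617 [506.2 -30.7 269.2] [450.1 -85.3 264.2] [566.   28.9 274.5]
rim 0.72 [197.6, 181.6, 48.6, 44.3] 757 508.13885498046875 -26.656410217285156 62.17861557006836 [506.4 -28.2 269.1] [450.3 -85.3 261.3] [565.8  31.2 274.5]Traceback (most recent call last):
  File "<stdin>", line 21, in <module>
  File "h.py", line 12, in atdepth
    o,d=ray(cam,p);return o+d*dep
        ~~~^^^^^^^
  File "h.py", line 4, in ray
    c=camera_params(cam);K=np.array(c["mtx"],float);k=c["k1"]
ValueError: time passes only in moves, steps and waits
```

```bash
sed -i 's/^from plant.*/&\nimport functools\ncamera_params=functools.lru_cache(camera_params)/' h.py; python3 - <<'E'
from h import *
o=manip.observe();R=o["orientation"];print(R.round(4),o["position"],o["clock"])
im=cv2.imread("pics/top0.png")[130:300,160:400];cv2.imwrite("pics/crop1.png",cv2.resize(im,None,fx=3.3,fy=3.3,interpolation=3))
# side check: project estimates
for X in((508,-26.5,266),(519,22.5,303),(519,22.5,332)):print(proj("side",np.array(X)),proj("top",np.array(X)))
im=cv2.imread("pics/side0.png")[:,:,::-1].astype(int)
m=(im[...,0]>110)&(im[...,1]<60)&(im[...,2]<60);m[:,320:]=0;m[:178]=0
ys,xs=np.where(m);print(xs.mean(),ys.mean(),xs.min(),xs.max(),ys.min(),ys.max())
a=np.degrees(np.arctan2(R[1,0],R[0,0]));print("yaw x",a)
d=R.T@(np.array([460,-80,430])-o["position"]);print("shift tool",d)
E
```

```text
[[ 0.893  0.45   0.   ]
 [ 0.45  -0.893  0.   ]
 [ 0.     0.    -1.   ]] [ 303.78008198 -602.77605266  240.66032184] 0.7
[267.44657479 197.64442165] [222.05261534 203.56252216]
[252.55858819 192.22690207] [201.43093557 196.87621647]
[252.51978485 182.17888726] [200.07688232 195.10376671]
251.5909090909091 187.97727272727272 249 255 180 201
yaw x 26.746255453465313
shift tool [ 374.7773108  -396.53778776 -189.3376031 ]
```

View pics/crop1.png

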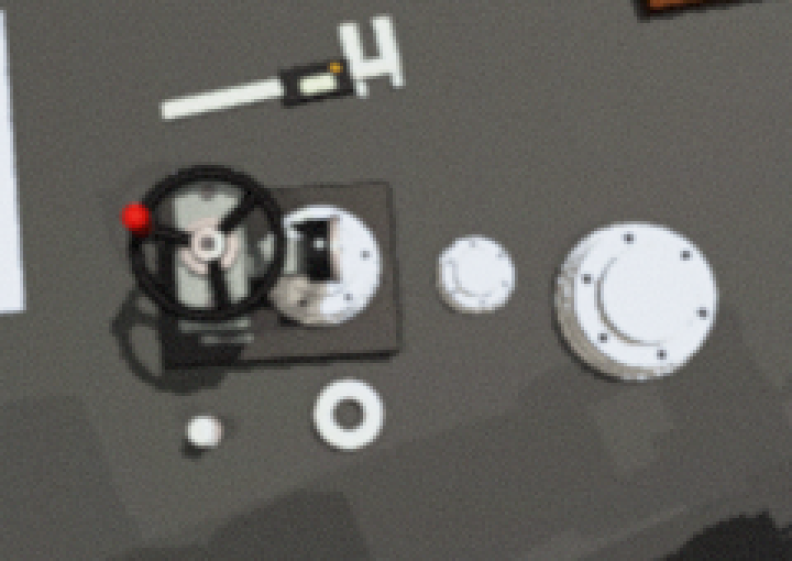

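The crop shows three flange-like discs: the stand's at crop (322,262), a small one at (477,273) and a large one at (637,300). The one in the stand is the middle-sized one. The handle is at (136,217) and the hub at (207,243), so the axis is about (508,-26.5) and the handle about (519,22.7). Next I lift, align the tool with the world axes and close the fingers.

>>> servo_tool:
  rot:
    - [0,0,0.15]
    - [0,0,0.3]
    - [0,0,0.45]
    - [0,0,0.594]
    - [0,0,0.594]
    - [0,0,0.594]
  xyz:
    - [0,0,-0.3]
    - [0,0,-0.6]
    - [0,0,-0.9]
    - [0,0,-1]
    - [0,0,-1]
    - [0,0,-1]
  grip: [1,1,1,1,1,1]

```text
clock: 1.3
position: [303.8, -602.7, 339.8]
orientation: [[1.0, 0.004, -0.0], [0.004, -1.0, 0.001], [-0.0, -0.001, -1.0]]
ft_force: [1.6, 0.4, 0.6]
finger_gap: 49.9
```

>>> servo_tool:
  rot:
    - [0,0,0]
    - [0,0,0]
    - [0,0,0]
    - [0,0,0]
  xyz:
    - [0,0,-0.3]
    - [0,0,-0.6]
    - [0,0,-0.8]
    - [0,0,-0.8]
  grip: [1,1,1,1]

```text
clock: 1.7
position: [303.8, -603.0, 422.4]
orientation: [[1.0, 0.003, 0.001], [0.003, -1.0, -0.002], [0.001, 0.002, -1.0]]
ft_force: [-0.1, 0.4, -0.2]
finger_gap: 17.4
```

>>> servo_tool:
  rot:
    - [0,0,0]
    - [0,0,0]
    - [0,0,0]
  xyz:
    - [0.1,-0.33,0]
    - [0.2,-0.67,0]
    - [0.3,-1,0]
  grip: [1,1,1]

```text
clock: 2.0
position: [333.8, -501.7, 417.9]
orientation: [[1.0, 0.002, -0.001], [0.002, -1.0, 0.003], [-0.001, -0.003, -1.0]]
ft_force: [0.9, 0.2, -0.0]
finger_gap: 0.1
```

>>> servo_tool:
  rot:
    - [0,0,0]
    - [0,0,0]
    - [0,0,0]
  xyz:
    - [0.1,-0.33,0]
    - [0.2,-0.67,0]
    - [0.3,-1,0]
  grip: [1,1,1]

```text
clock: 2.3
position: [363.8, -401.4, 418.2]
orientation: [[1.0, 0.002, -0.002], [0.002, -1.0, 0.002], [-0.002, -0.002, -1.0]]
ft_force: [0.1, 0.9, -0.8]
finger_gap: 0.6
```

>>> servo_tool:
  rot:
    - [0,0,0]
    - [0,0,0]
    - [0,0,0]
  xyz:
    - [0.1,-0.33,0]
    - [0.2,-0.67,0]
    - [0.3,-1,0]
  grip: [1,1,1]

```text
clock: 2.6
position: [393.8, -301.4, 418.4]
orientation: [[1.0, 0.002, -0.002], [0.002, -1.0, 0.002], [-0.002, -0.002, -1.0]]
ft_force: [0.5, -0.5, -0.2]
finger_gap: 0.6
```

>>> servo_tool:
  rot:
    - [0,0,0]
    - [0,0,0]
    - [0,0,0]
  xyz:
    - [0.1,-0.33,0]
    - [0.2,-0.67,0]
    - [0.3,-1,0]
  grip: [1,1,1]

```text
clock: 2.9
position: [423.8, -201.4, 418.4]
orientation: [[1.0, 0.002, -0.002], [0.002, -1.0, 0.001], [-0.002, -0.001, -1.0]]
ft_force: [-0.2, 0.2, 0.2]
finger_gap: 0.4
```

>>> servo_tool:
  rot:
    - [0,0,0]
    - [0,0,0]
    - [0,0,0]
  xyz:
    - [0.1,-0.33,0]
    - [0.2,-0.67,0]
    - [0.3,-1,0]
  grip: [1,1,1]

```text
clock: 3.2
position: [453.8, -101.3, 418.5]
orientation: [[1.0, 0.003, -0.002], [0.003, -1.0, 0.001], [-0.002, -0.001, -1.0]]
ft_force: [-0.3, -0.3, 0.3]
finger_gap: 0.3
```

>>> servo_tool:
  rot:
    - [0,0,0]
    - [0,0,0]
    - [0,0,0]
    - [0,0,0]
  xyz:
    - [0.1,-0.33,0]
    - [0.2,-0.67,0]
    - [0.3,-1,0]
    - [0.3,-1,0]
  grip: [1,1,1,1]

```text
clock: 3.6
position: [484.2, 0.2, 418.0]
orientation: [[1.0, 0.006, -0.003], [0.006, -1.0, 0.001], [-0.003, -0.001, -1.0]]
ft_force: [-0.0, -0.2, 0.9]
finger_gap: 0.4
```

>>> servo_tool:
  rot:
    - [0,0,0]
    - [0,0,0]
    - [0,0,0]
    - [0,0,0]
    - [0,0,0]
    - [0,0,0]
  xyz:
    - [0,-0.22,0]
    - [0,-0.22,0.25]
    - [0,-0.22,0.5]
    - [0,-0.22,0.75]
    - [0,-0.22,1.0]
    - [0,-0.22,1.0]
  grip: [1,1,1,1,1,1]

```text
clock: 4.2
position: [482.5, 18.8, 315.9]
orientation: [[1.0, 0.001, -0.006], [0.001, -1.0, -0.0], [-0.006, 0.0, -1.0]]
ft_force: [0.6, -0.1, -0.1]
finger_gap: 0.7
```

```bash
python3 - <<'E'
from h import *
np.set_printoptions(precision=1,suppress=True)
a,_=get_image("side");b,_=get_image("top")
a=cv2.resize(a[140:300,180:360],None,fx=2.2,fy=2.2,interpolation=3);b=cv2.resize(b[140:300,140:320],None,fx=2.2,fy=2.2,interpolation=3)
cv2.imwrite("pics/pre.png",np.hstack([a,b])[:,:,::-1])
o=manip.observe();p0=o["position"];print(p0)
A=np.array([508.1,-26.5]);H0=np.array([519,22.7]);th0=np.arctan2(*(H0-A)[::-1]);hx,hy,r=7.5,17.5,10
def off(n):
    s=np.sign(n)+(n==0);a=np.degrees(np.arctan2(abs(n[1]),abs(n[0])))
    if a<30:q=np.array([hx+r,hy*a/30])
    elif a<60:
        b=np.radians((a-30)*3);q=np.array([hx+r*np.cos(b),hy+r*np.sin(b)])
    else:q=np.array([hx*(90-a)/30,hy+r])
    return q*s
print("r",np.linalg.norm(H0-A),np.degrees(th0))
for k in range(0,361,10):
    t=th0-np.radians(k);n=np.array([np.sin(t),-np.cos(t)]);H=A+52*np.array([np.cos(t),np.sin(t)])
    print(k,(H-off(n)).round(1),H.round(1))
E
```

```text
[483.3  18.9 320.3]
r 50.39295585694492 77.50818912998966
0 [501.8  31.6] [519.3  24.3]
10 [510.5  34.7] [528.   21.5]
20 [518.6  36.2] [536.   17.4]
30 [527.8  35.4] [543.2  11.8]
40 [538.   31.9] [549.3   5.2]
50 [547.3  25. ] [554.2  -2.5]
60 [553.3  16.6] [557.7 -10.9]
70 [557.8   7.8] [559.7 -19.7]
80 [560.7  -1.3] [560.1 -28.8]
90 [562.  -10.2] [558.9 -37.7]
100 [561.8 -18.9] [556.1 -46.4]
110 [560.8 -27. ] [552.  -54.4]
120 [560.  -36.2] [546.4 -61.6]
130 [556.5 -46.4] [539.8 -67.7]
140 [549.6 -56.6] [532.1 -72.6]
150 [541.2 -65.9] [523.7 -76.1]
160 [532.4 -73.7] [514.9 -78.1]
170 [523.3 -79.9] [505.8 -78.5]
180 [514.4 -84.6] [496.9 -77.3]
190 [505.7 -87.7] [488.2 -74.5]
200 [497.6 -89.2] [480.2 -70.4]
210 [488.4 -88.4] [473.  -64.8]
220 [478.2 -84.9] [466.9 -58.2]
230 [468.9 -78. ] [462.  -50.5]
240 [462.9 -69.6] [458.5 -42.1]
250 [458.4 -60.8] [456.5 -33.3]
260 [455.5 -51.7] [456.1 -24.2]
270 [454.2 -42.8] [457.3 -15.3]
280 [454.4 -34.1] [460.1  -6.6]
290 [455.4 -26. ] [464.2   1.4]
300 [456.2 -16.8] [469.8   8.6]
310 [459.7  -6.6] [476.4  14.7]
320 [466.6   3.6] [484.1  19.6]
330 [475.   12.9] [492.5  23.1]
340 [483.8  20.7] [501.3  25.1]
350 [492.9  26.9] [510.4  25.5]
360 [501.8  31.6] [519.3  24.3]
```

View pics/pre.png

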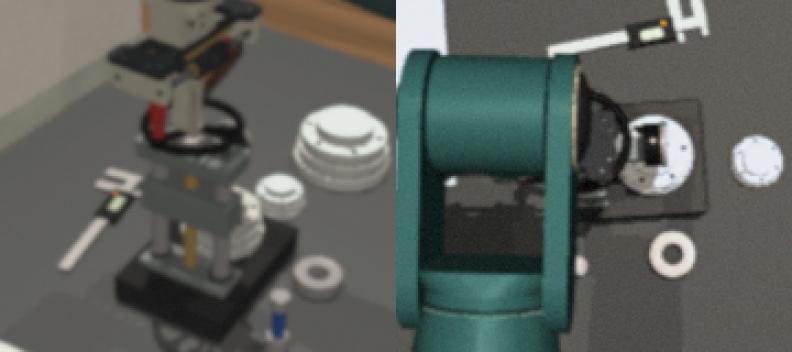

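Side view: the closed fingers stand behind the red handle (crop 158,120), clear of it. I push the first 60° and then check.

>>> servo_tool:
  rot:
    - [0,0,0]
    - [0,0,0]
    - [0,0,0]
    - [0,0,0]
    - [0,0,0]
    - [0,0,0]
    - [0,0,0]
    - [0,0,0]
    - [0,0,0]
    - [0,0,0]
  xyz:
    - [0,-0.124,0.08]
    - [0.11,-0.124,0.08]
    - [0.18,-0.124,0.08]
    - [0.267,-0.155,0.08]
    - [0.348,-0.17,0.08]
    - [0.44,-0.162,0.08]
    - [0.542,-0.127,0.08]
    - [0.635,-0.058,0.08]
    - [0.695,0.026,0.08]
    - [0.695,0.026,0.08]
  grip: [1,1,1,1,1,1,1,1,1,1]

```text
clock: 5.3
position: [553.8, 15.3, 312.3]
orientation: [[1.0, -0.001, -0.001], [-0.001, -1.0, -0.001], [-0.001, 0.001, -1.0]]
ft_force: [0.2, 0.4, 0.2]
finger_gap: 0.7
```

```bash
cat > look.py <<'E'
from h import *
import sys
np.set_printoptions(precision=1,suppress=True)
a,d=get_image("side");im=a.astype(int)
m=(im[...,0]>90)&(im[...,1]<60)&(im[...,2]<60);m[:,320:]=0;m[:178]=0;m[230:]=0
ys,xs=np.where(m);P=np.array([atdepth("side",(x,y),d[y,x]) for x,y in zip(xs,ys)])
print(len(xs),"px",xs.mean(),ys.mean(),"3d",np.median(P,0)); print(manip.observe()["position"],manip.observe()["ft_force"])
a=cv2.resize(a[140:300,180:360],None,fx=3,fy=3,interpolation=3);cv2.imwrite(f"pics/{sys.argv[1]}.png",a[:,:,::-1])
E
python3 look.py k60; python3 -c "
from h import *
print(proj('side',np.array([557.7,-10.9,303])))"
```

```text
23 px 249.8695652173913 184.7826086956522 3d [552.1 -10.4 298.3]
[553.4  15.8 312.4] [-0.1 -0.4  0.3]
[248.38305442 181.90852549]
```

View pics/k60.png

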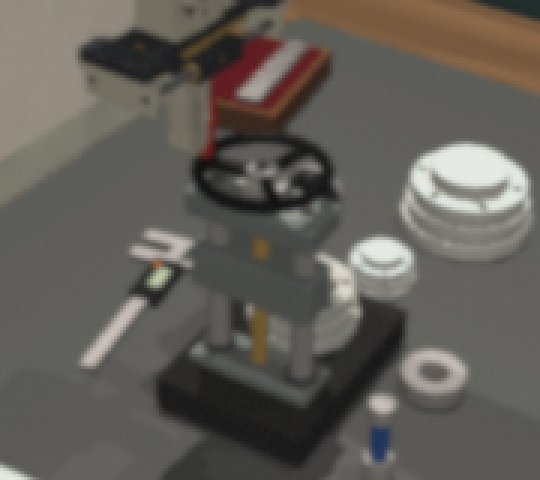

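The handle's red edge shows at crop (210,140), partly hidden by the finger, as predicted for 60°. I continue to 240°.

>>> servo_tool:
  rot:
    - [0,0,0]
    - [0,0,0]
    - [0,0,0]
    - [0,0,0]
    - [0,0,0]
    - [0,0,0]
    - [0,0,0]
    - [0,0,0]
    - [0,0,0]
    - [0,0,0]
  xyz:
    - [0.045,0.088,0]
    - [0.074,0.179,0]
    - [0.087,0.268,0]
    - [0.085,0.355,0]
    - [0.075,0.436,0]
    - [0.067,0.528,0]
    - [0.032,0.63,0]
    - [-0.037,0.732,0]
    - [-0.121,0.825,0]
    - [-0.121,0.825,0]
  grip: [1,1,1,1,1,1,1,1,1,1]

```text
clock: 6.35
position: [540.0, -67.1, 313.0]
orientation: [[1.0, -0.001, 0.0], [-0.001, -1.0, -0.001], [0.0, 0.001, -1.0]]
ft_force: [-0.5, 0.1, -0.4]
finger_gap: 0.4
```

>>> servo_tool:
  rot:
    - [0,0,0]
    - [0,0,0]
    - [0,0,0]
    - [0,0,0]
    - [0,0,0]
    - [0,0,0]
    - [0,0,0]
    - [0,0,0]
    - [0,0,0]
    - [0,0,0]
  xyz:
    - [-0.088,0.078,0]
    - [-0.179,0.14,0]
    - [-0.268,0.187,0]
    - [-0.355,0.218,0]
    - [-0.436,0.233,0]
    - [-0.528,0.225,0]
    - [-0.63,0.19,0]
    - [-0.723,0.121,0]
    - [-0.783,0.037,0]
    - [-0.783,0.037,0]
  grip: [1,1,1,1,1,1,1,1,1,1]

```text
clock: 7.35
position: [462.0, -68.3, 313.0]
orientation: [[1.0, 0.001, 0.001], [0.001, -1.0, 0.0], [0.001, -0.0, -1.0]]
ft_force: [-0.5, 0.2, -0.1]
finger_gap: 0.2
```

```bash
python3 look.py k240; python3 -c "
from h import *
print(proj('side',np.array([458.5,-42.1,303])))"
```

```text
121 px 286.6363636363636 188.02479338842974 3d [456.4 -35.6 311. ]
[462.5 -68.8 312.9] [-1.2 -0.5  0.9]
[287.32830702 188.93999588]
```

View pics/k240.png

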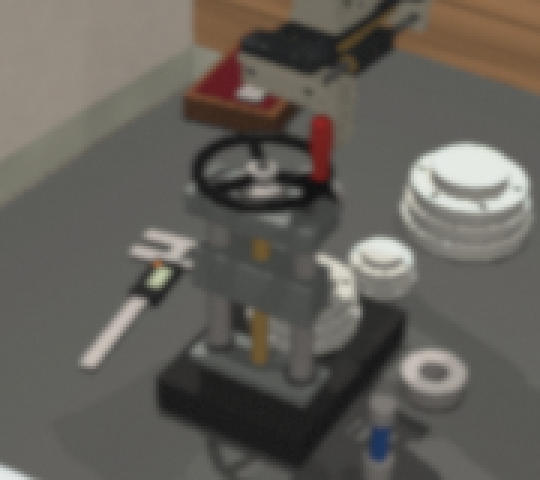

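The handle is at crop (320,148), within 1 px of prediction. I continue to 350°.

>>> servo_tool:
  rot:
    - [0,0,0]
    - [0,0,0]
    - [0,0,0]
    - [0,0,0]
    - [0,0,0]
    - [0,0,0]
    - [0,0,0]
    - [0,0,0]
    - [0,0,0]
    - [0,0,0]
  xyz:
    - [-0.045,-0.088,0]
    - [-0.074,-0.179,0]
    - [-0.087,-0.268,0]
    - [-0.085,-0.355,0]
    - [-0.075,-0.436,0]
    - [-0.067,-0.528,0]
    - [-0.032,-0.63,0]
    - [0.037,-0.732,0]
    - [0.121,-0.825,0]
    - [0.121,-0.825,0]
  grip: [1,1,1,1,1,1,1,1,1,1]

```text
clock: 8.4
position: [475.8, 14.2, 312.2]
orientation: [[1.0, 0.002, -0.0], [0.002, -1.0, 0.0], [-0.0, -0.0, -1.0]]
ft_force: [-0.1, 0.0, -1.1]
finger_gap: 0.3
```

>>> servo_tool:
  rot:
    - [0,0,0]
    - [0,0,0]
    - [0,0,0]
    - [0,0,0]
    - [0,0,0]
  xyz:
    - [0.044,-0.04,0]
    - [0.088,-0.078,0]
    - [0.134,-0.11,0]
    - [0.179,-0.14,0]
    - [0.179,-0.14,0]
  grip: [1,1,1,1,1]

```text
clock: 8.9
position: [493.2, 27.2, 312.5]
orientation: [[1.0, 0.0, 0.0], [0.0, -1.0, 0.0], [0.0, -0.0, -1.0]]
ft_force: [-0.5, -0.7, -0.6]
finger_gap: 0.8
```

```bash
python3 look.py k350; python3 -c "
from h import *
print(proj('side',np.array([510.4,25.5,303])),proj('side',np.array([519.3,24.3,303])))
im=cv2.imread('pics/side0.png')[:,:,::-1].astype(int)
m=(im[...,0]>90)&(im[...,1]<60)&(im[...,2]<60);m[:,320:]=0;m[:178]=0;m[230:]=0
ys,xs=np.where(m);print('ref',len(xs),xs.mean(),ys.mean())"
```

```text
24 px 252.625 198.625 3d [514.1  29.7 287.8]
[493.   27.  312.7] [-0.3  0.   0.2]
[254.60856559 193.85522704] [252.02360118 192.49774216]
ref 145 251.6689655172414 189.77241379310345
```

Nearly there. I push to just short of the end, then back off and measure with both cameras.

>>> servo_tool:
  rot:
    - [0,0,0]
    - [0,0,0]
    - [0,0,0]
    - [0,0,0]
    - [0,0,0]
    - [0,0,0]
    - [0,0,0]
    - [0,0,0]
    - [0,0,0]
    - [0,0,0]
  xyz:
    - [0.035,-0.02,0]
    - [0.071,-0.037,0]
    - [0.071,-0.037,0]
    - [-0.1,-0.037,0]
    - [-0.2,-0.037,0]
    - [-0.2,-0.037,-0.3]
    - [-0.2,-0.037,-0.6]
    - [-0.2,-0.037,-0.9]
    - [-0.2,-0.037,-1]
    - [-0.2,-0.037,-1]
  grip: [1,1,1,1,1,1,1,1,1,1]

```text
clock: 9.95
position: [472.8, 30.6, 413.8]
orientation: [[1.0, 0.0, 0.002], [0.0, -1.0, 0.0], [0.002, -0.0, -1.0]]
ft_force: [0.2, 0.8, -0.9]
finger_gap: 0.6
```

>>> servo_tool:
  rot:
    - [0,0,0]
    - [0,0,0]
    - [0,0,0]
  xyz:
    - [-0.1,0.33,0]
    - [-0.2,0.67,0]
    - [-0.3,1,0]
  grip: [1,1,1]

```text
clock: 10.25
position: [442.1, -70.2, 410.8]
orientation: [[1.0, 0.001, -0.002], [0.001, -1.0, 0.0], [-0.002, -0.0, -1.0]]
ft_force: [0.8, -0.1, 0.1]
finger_gap: 0.3
```

>>> servo_tool:
  rot:
    - [0,0,0]
    - [0,0,0]
    - [0,0,0]
  xyz:
    - [-0.1,0.33,0]
    - [-0.2,0.67,0]
    - [-0.3,1,0]
  grip: [1,1,1]

```text
clock: 10.55
position: [412.0, -170.6, 410.9]
orientation: [[1.0, 0.0, -0.001], [0.0, -1.0, 0.001], [-0.001, -0.001, -1.0]]
ft_force: [-0.2, -0.5, 0.1]
finger_gap: 0.2
```

>>> servo_tool:
  rot:
    - [0,0,0]
    - [0,0,0]
    - [0,0,0]
    - [0,0,0]
  xyz:
    - [0,0.33,0]
    - [0,0.67,0]
    - [0,1,0]
    - [0,1,0]
  grip: [1,1,1,1]

```text
clock: 10.95
position: [412.4, -272.1, 409.9]
orientation: [[1.0, -0.003, -0.003], [-0.003, -1.0, 0.002], [-0.003, -0.002, -1.0]]
ft_force: [1.0, 1.1, -0.2]
finger_gap: 0.4
```

```bash
cat > fin.py <<'E'
from h import *
np.set_printoptions(precision=2,suppress=True)
def red(im,cam):
    im=im.astype(int);m=(im[...,0]>90)&(im[...,1]<60)&(im[...,2]<60);m[:,:150]=0;m[:,320:]=0;m[:175 if cam=="top" else 178]=0;m[230:]=0
    ys,xs=np.where(m);return len(xs),np.array([xs.mean(),ys.mean()])
out=[]
for cam in("side","top"):
    r=cv2.imread(f"pics/{cam}0.png")[:,:,::-1];n,_=get_image(cam);print(cam,"ref",red(r,cam),"now",red(n,cam))
    if cam=="top":
        for p in(red(r,cam)[1],red(n,cam)[1]):print(atz(cam,p,328))
    s=np.s_[140:290,150:360]
    out.append(np.hstack([cv2.resize(q[s],None,fx=1.9,fy=1.9,interpolation=3) for q in(r,n)]))
cv2.imwrite("pics/fin%s.png"%__import__("sys").argv[1],np.vstack(out)[:,:,::-1]);print(manip.observe()["position"],manip.observe()["clock"])
E
python3 fin.py 1
```

```text
side ref (145, array([251.67, 189.77])) now (145, array([251.81, 190.01]))
top ref (58, array([200.48, 195.28])) now (58, array([200.74, 195.55]))
[519.2   21.99 328.  ]
[518.53  21.34 328.  ]
[ 412.56 -269.7   410.94] 11.05
```

View pics/fin1.png

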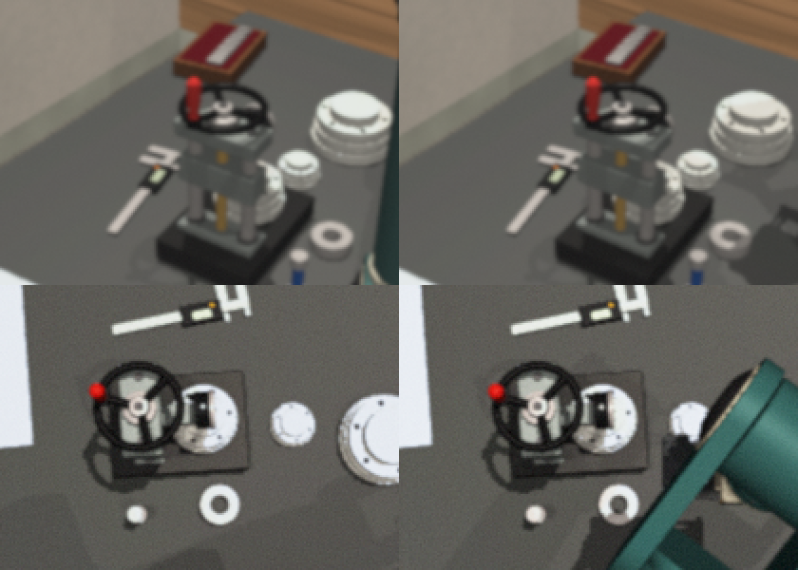

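Before/after pictures match: the handle is back within about 1 mm (0.3 px in each camera), and the flange, gauges and caliper haven't moved. The arm is clear, so I'm handing in.

```bash
python3 -c "
from plant import manip
print(manip.sign_off())"
```

```text
the job is handed in; nothing more can be done
None
```

I turned the hand wheel one full turn clockwise by pushing the red handle with the closed fingertips, keeping the tool in a fixed orientation. Then I backed off, lifted clear and handed the job in at about 11 s.

**Checks that passed:**
- **Turn:** pictures at 60° and 240° showed the handle following the planned circle. At 350° it was mostly hidden by the arm.
- **Handle position:** it ended about 1 mm from its start, 0.2–0.4 px off in both cameras.
- **Loose parts:** the flange, ring gauge, plug gauge and caliper look unmoved in the before and after pictures. I compared these by eye, not by measuring.
- **Forces:** wrist force stayed at noise level, about 1 N, in every reading between moves.

**Not checked directly:** I did not see the plunger touch the flange. I infer it from the full turn, which lowers the gauge 5 mm against a starting gap of at most 4.5 mm.

No check failed. The only disagreement was early on: the networks' first wheel-axis estimate was about 9 mm off in y. I used the circle fitted to the rim's depth readings instead, and it matched both cameras.

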